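# Stand the slumped parts case back up in its rack

## Task

One of the three parts cases in the steel rack on the bench has slumped over and leans on the rack's end plate. Push it back upright with your fingers, then push it along until it stands snug and square against the case next to it, without shoving the two standing cases along. Push gently, do not grip or lift any case, and leave the spray can, the jar and the screwdriver alone.

Things in the scene. Friction and masses are not known exactly. Their poses are not given: they have to be found in the camera images.
- rack: open grey sheet-steel rack screwed to the bench, cannot move; base plate 200 (its x) x 288 (its y) x 3 mm, origin at the centre of its underside, z up. Cases stand on the base plate in a row along y, flat faces towards y. At the ends in y stand 4 mm end plates, inner faces at y = -140 and +140 mm. A lip 21 mm high closes the +x side; front and top are open. Friction of case on base about 0.3
- end_plate_top (a point): middle of the top inner edge of the rack's -y end plate, on which the slumped case leans; 68 mm above the bench. The end plate runs 85 mm to either side of it along the rack's x. Both end plates are lower than the cases. Axes as the rack's
- case_leaning: the slumped green hard-plastic flip-lid case: 170 long (its x) x 55 thick (its y) x 120 tall (its z) mm, flat faces, 0.35 to 0.65 kg. Origin: centre of the 170 x 55 underside; z is up when it stands. At first it leans 42 degrees, turned about its x so that its top lies to rack -y: it rests on the bottom edge of its -y face (rack y about -81 mm) and on the -y end plate
- push_edge (a point): middle of the top edge of the leaning case's -y face, at (0, -27.5, 120) mm in the case; at first it overhangs the end plate outwards by 22 mm, 92 mm above the bench. As the case stands up it runs a 120 mm arc about the bottom edge. Within 24 degrees of upright the case comes up by itself. Once upright it tends to tip if pushed near the top, and slides if touched only 70 mm above the bench or lower
- case_mid: the middle case, loose, upright next to the leaning one on its rack +y side; same make, size, axes and origin as the leaning case. With the two snug, their origins are 55 mm apart along y
- case_end: the third case, loose, upright beyond the middle one on the rack's +y side; same make, size, axes and origin; it stands 8 to 17 mm short of the +y end plate
- spray_can: bystander: loose steel can, 52 mm diameter, 125 mm tall, standing on the bench beyond the rack's -y end; origin: centre of its underside
- jar: bystander: loose amber glass jar, 60 mm diameter, 75 mm tall, standing on the robot's side of the rack; origin: centre of its underside
- screwdriver: bystander: loose screwdriver with a red handle, 190 mm long, lying on the bench beyond the rack; origin about mid-length, handle towards its -x
Not all that is in view belongs to the job. What is shaped like the case_leaning but orange or red is not meant. Leave any purple look-alike of the case_end alone.

How it is judged:
By the outcome, as a careful person would: the job done as asked, in the order asked, and still so for the second after the job is handed in, with the robot touching nothing.
It also fails if it takes over 45 s, if anything falls off the work surface, if the arm or the gripper's body presses on something with over 40 N, if the wrist force passes 120 N, or if a joint passes its speed limit or range.

## Robot

A 6-joint arm with a two-finger parallel gripper is mounted at the origin on the work surface. World frame = base frame: x ahead of the robot, y to its left, z up, the work surface at z = 0. Lengths are in m, angles in degrees, forces in N, time in s.
With the tool pointing down it reaches from about 0.375 to 0.9 m from the base axis. Payload 3.1 kg.
Tool frame: the origin (TCP) lies at the very end of the fingers, on their centre line; the grasp point (between the pads) lies grip_point_offset behind it (grip_point_offset is the distance from the TCP to the grasp point, in m); z points along the fingers, y is the line along which they close (so a half turn about z gives the same grasp; the last joint's range is limited). The gripper opens to 87 mm and grips with 3 to 60 N. Pads are 19 mm wide; open, the fingers measure 117 mm over their backs; the gripper's body (75 mm by 190 mm) begins 51 mm behind the grasp point.
Start: joints at [-83.451, 30.224, 82.088, -0, 67.689, -10.227], TCP at [0.18, -0.598, 0.223] pointing down, gripper open.
Joint ranges: [-176.69, 176.69], [-43.24, 126.21], [12.49, 139.97], [-82, 262], [0, 151.66], [-163.58, 163.58]. Speed limits (degrees/s): [159.86, 159.86, 180, 180, 180, 180].

## Interface

Orientations are given as a 3x3 rotation matrix whose columns are the frame's x, y, z axes.
In Python, from rig import * gives the robot as it stands.
- The arm moves only by the tool move_arm, never from a script. Its argument "increments" is a list of rows, each a list of 3 entries, a list of its own where there are three numbers: the shift along the tool's x, y, z in units of 30 mm (1.0 is 30 mm), then the turn, a rotation vector about the tool's x, y, z in units of 120 degrees (1.0 is 120 degrees), then the closure, from 0 (fully open) to 1 (shut). A call has 1 to 20 rows; each row shifts and turns the commanded pose from where the row before left it, along the tool's axes as they then stand; what a row does not reach is not made up. A row lasts 1/12 s, in which the tool goes at most 41.7 mm and 7.16 degrees, less where a joint would pass 70% of its speed; a pose out of reach is approached as far as the arm can. A call with a number of a shift or a turn outside -1 to 1 is refused whole. A call with a gripper value outside its range is refused whole. The fingers move at their own pace and stop on an object; the grip force is fixed at half the most. Time passes only in rows, so rows that do not move let the fingers close. It gives the time, the measured TCP pose, the force, the opening and the grip force at its end, in the units of the state.
- read_state(): the state, without advancing time (a new reading comes with each control period).
- capture(name): name is "side" or "top"; returns a dict with "img" (384x512x3 uint8, red, green, blue), "mtx" (3x3 intrinsics, pixels), "eye" and "rotation" of the camera in the world. Camera axes: x right, y down, z forward; pixel columns grow to the right and rows downward; lengths in m; the calibration is good to about 2 mm. A picture is of the moment at which its call begins. There is no depth.
- hand_in(): hands the job in; it is judged then, once.
Trained networks look in a picture, given as the dict that the camera call returned (one of the last four; its "shot" number tells which), for a name from the list of things; names that differ only in an ending like _2 or _b are one class to them, and where a whole thing is asked for, a point or a joint stands for the part that bears it (a point fixed in the world has none). Each returns a list of dicts, best first, with "confidence" (0 to 1); they miss things now and then, are a little off and sometimes report something else, mostly with a low value. They report only what shows in the picture. A call takes as long as a camera call. They do not tell look-alikes from the thing itself.
- search_frame(picture, label): "extent" ([left, top, right, bottom] as shares, 0 to 1, of the picture: columns of its width, rows of its height, round what is visible of it).
- pinpoint(picture, label): "xy" ([column, row] as shares, 0 to 1, of the picture: columns of its width, rows of its height: a listed point, or the origin of a listed thing).
The state is a dict: "time_s": time; "joint_positions": joint angles; "qvel": joint speeds; "tau": joint torques, N m; "position": TCP position; "tcp_rot": TCP orientation; "force": force on the tool from outside, world axes, zero at the start; "moment": the same for the moment, N m; "opening": opening from 0.0 (shut) to 1.0 (fully open); "grasp_force": force on a finger pad.
Only numpy, scipy, OpenCV 4.12 (cv2) and the standard library are available. Lean on these libraries where they do the work, as an engineer would, in place of code of your own. Each camera call takes 0.05 s, during which the arm holds its last target. There are 200 camera calls.

## Working session

There is one attempt and no reset: what is moved stays moved. The work goes in short steps, Python scripts to look and compute and a tool call to move; the robot and the scene stay as the last step left them, time stands still between calls to the robot, and variables do not carry over. Pictures are saved under pics/ and viewed, at most 10 in all, crops included, and the job is handed in when it is done.

Besides the shell and the picture viewer there is one more tool, called after "Call:" as a command line: name --argument value ..., lists and objects as JSON in quotes. move_arm: Moves the arm, as the interface text tells. Its arguments: {"type":"object","properties":{"increments":{"type":"array"}},"required":["increments"]}

```bash
mkdir -p pics; cat > h.py <<'E'
from rig import *
import numpy as np, cv2
def ray(c,xy):
    K=np.array(c["mtx"]);R=np.array(c["rotation"])
    d=R@np.linalg.inv(K)@np.array([xy[0],xy[1],1.]);return np.array(c["eye"]),d
def atz(c,xy,z):
    e,d=ray(c,xy);return e+d*(z-e[2])/d[2]
def proj(c,p):
    q=np.array(c["mtx"])@(np.array(c["rotation"]).T@(np.array(p)-np.array(c["eye"])));return q[:2]/q[2]
def tri(c1,x1,c2,x2):
    e1,d1=ray(c1,x1);e2,d2=ray(c2,x2)
    d1=d1/np.linalg.norm(d1);d2=d2/np.linalg.norm(d2)
    s=np.linalg.lstsq(np.c_[d1,-d2],e2-e1,rcond=None)[0]
    a=e1+s[0]*d1;b=e2+s[1]*d2;return (a+b)/2,np.linalg.norm(a-b)
def pin(c,l):
    return [(np.array(r["xy"])*[512,384],r["confidence"]) for r in pinpoint(c,l)]
def save(c,n): cv2.imwrite("pics/"+n,c["img"][:,:,::-1])
E
python3 - <<'E'
from h import *
np.set_printoptions(precision=3,suppress=True)
s=capture("side");t=capture("top")
for n,c in (("side",s),("top",t)):
    print(n,np.array(c["eye"]),np.array(c["rotation"]).tolist())
    for l in "rack end_plate_top case_leaning push_edge case_mid case_end spray_can jar screwdriver".split():
        print(l,[(a.round(1).tolist(),round(b,2)) for a,b in pin(c,l)])
im=np.vstack([s["img"],t["img"]])
cv2.imwrite("pics/a.png",cv2.resize(im,(400*2,600*2))[:, :,::-1]) if 0 else None
save(s,"side.png");save(t,"top.png")
E
```

```text
side [ 0.353 -0.465  0.744] [[0.9522133752227879, -0.2247399345709202, 0.2068372545164068], [-0.30521036216915853, -0.7260192424757997, 0.6162326625386204], [0.011675738580382355, -0.6499138568794519, -0.7599181901788363]]
rack [([278.1, 195.1], 0.82)]
end_plate_top [([305.5, 220.5], 0.97)]
case_leaning [([390.9, 295.3], 0.9), ([287.1, 208.8], 0.8), ([190.5, 294.1], 0.77)]
push_edge [([312.7, 220.7], 0.86), ([396.9, 239.9], 0.64), ([194.1, 236.9], 0.64)]
case_mid [([270.1, 183.1], 0.6)]
case_end [([252.8, 129.8], 0.82)]
spray_can [([309.0, 312.6], 0.8)]
jar [([198.6, 185.9], 0.88)]
screwdriver [([321.7, 153.5], 0.58)]
top [0.382 0.069 1.315] [[-0.028448382842126578, -0.9912753446999588, 0.12870074010527396], [-0.999587013524884, 0.027688285996865968, -0.007691632528840386], [0.004061022786288537, -0.12886640294713447, -0.9916536483497632]]
rack [([234.2, 184.7], 0.6)]
end_plate_top [([196.5, 127.8], 0.64)]
case_leaning [([358.8, 134.1], 0.91), ([318.2, 277.7], 0.77), ([257.3, 178.9], 0.65)]
push_edge [([275.8, 269.2], 0.93), ([297.6, 170.8], 0.78), ([324.8, 107.4], 0.66), ([347.6, 192.0], 0.48)]
case_mid [([221.0, 186.3], 0.67)]
case_end [([134.0, 180.9], 0.83), ([200.1, 183.5], 0.69)]
spray_can [([345.9, 197.0], 0.82), ([193.4, 130.6], 0.44)]
jar [([202.4, 247.9], 0.58), ([219.5, 185.3], 0.27)]
screwdriver [([198.3, 130.3], 0.65)]
```

View pics/side.png

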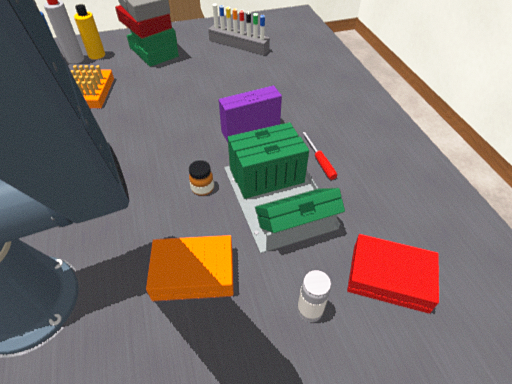

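View pics/top.png

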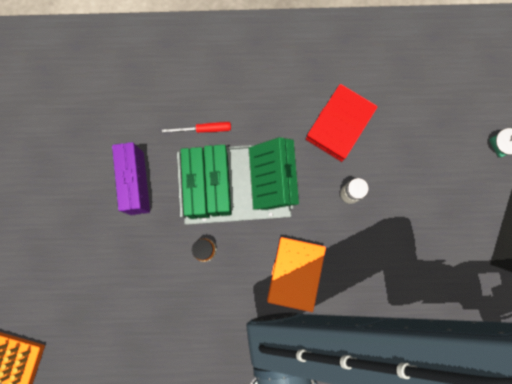

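The side view shows the green leaning case at (300,208), with the two green upright cases at (268,160). The top view shows the leaning case at (274,173), with the standing cases at (192,180) and (216,180). The look-alikes are orange (top 297,272), red (342,122) and purple (130,178). The green one at (274,173) is meant, because it is in the rack and leans on its -y end plate. I'll enlarge it to confirm.

```bash
python3 - <<'E'
from h import *
t=capture("top");s=capture("side")
a=cv2.resize(t["img"][110:240,160:380],None,fx=3.6,fy=3.6,interpolation=cv2.INTER_CUBIC)
cv2.imwrite("pics/ct.png",a[:,:,::-1])
a=cv2.resize(s["img"][110:260,190:390],None,fx=4,fy=4,interpolation=cv2.INTER_CUBIC)
cv2.imwrite("pics/cs.png",a[:,:,::-1])
E
```

```text
(no output)
```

View pics/ct.png

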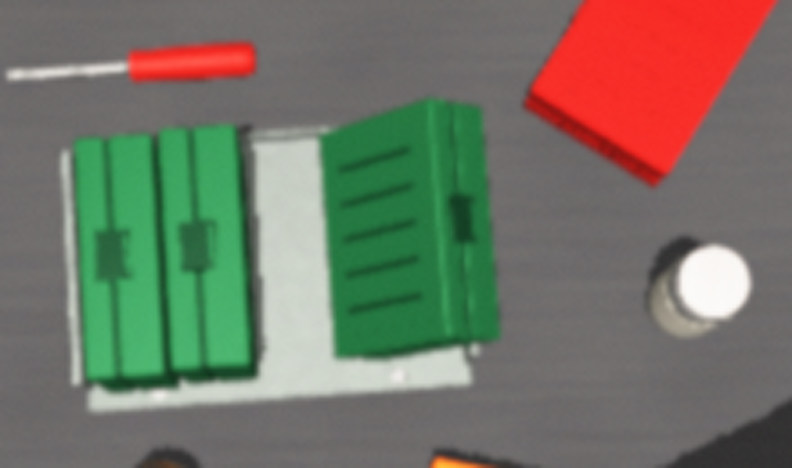

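View pics/cs.png

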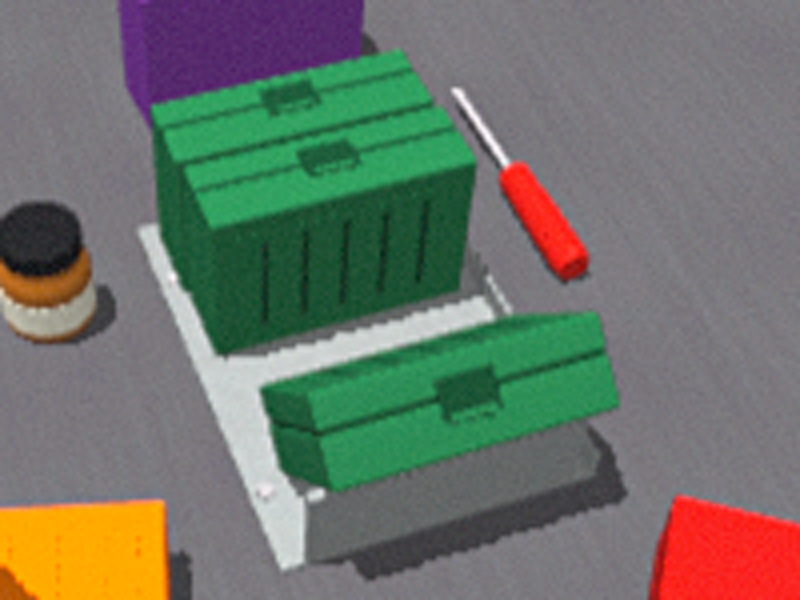

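The crops confirm it: the green case in the rack leans on the -y end plate, while orange and red lie flat on the bench outside it. Now I'll measure the geometry.

```bash
python3 - <<'E'
from h import *
np.set_printoptions(precision=4,suppress=True)
s=capture("side");t=capture("top")
T=lambda x,y:(x/3.6+160,y/3.6+110)
S=lambda x,y:(x/4+190,y/4+110)
P={}
P['base_front+y']=atz(t,T(90,410),.003);P['base_front-y']=atz(t,T(471,384),.003)
P['s base_front-y']=atz(s,S(285,571),.003)
P['mid-y front top']=atz(t,T(255,372),.123);P['mid-y back top']=atz(t,T(236,125),.123)
P['s mid-y front top']=atz(s,S(215,228),.123);P['s mid-y back']=atz(s,S(475,158),.123)
P['end+y front']=atz(t,T(88,380),.123);P['end+y back']=atz(t,T(75,140),.123)
P['push front']=atz(t,T(498,338),.092);P['push back']=atz(t,T(481,107),.092)
P['s push front']=atz(s,S(330,490),.092);P['s push back']=atz(s,S(619,405),.092)
P['can t top']=atz(t,T(714,282),.125);P['can s']=atz(s,(309,312.6),0)
P['jar']=atz(s,(198.6,185.9),0)
for k,v in P.items():print(k,v)
for a,b in (('base_front+y','base_front-y'),('mid-y front top','mid-y back top'),('s mid-y front top','s mid-y back'),('push front','push back'),('s push front','s push back'),('end+y front','end+y back')):
    d=P[a]-P[b];print(a,np.linalg.norm(d),np.degrees(np.arctan2(d[1],d[0])))
st=read_state();print(np.array(st["tcp_rot"]),st["position"],st["opening"],st["time_s"])
try:print(grip_point_offset)
except Exception as e:print(e)
E
```

```text
base_front+y [0.4842 0.2517 0.003 ]
base_front-y [ 0.4957 -0.0353  0.003 ]
s base_front-y [ 0.4994 -0.0342  0.003 ]
mid-y front top [0.4977 0.1218 0.123 ]
mid-y back top [0.671  0.1313 0.123 ]
s mid-y front top [0.5069 0.1251 0.123 ]
s mid-y back [0.6721 0.1357 0.123 ]
end+y front [0.4954 0.2362 0.123 ]
end+y back [0.6634 0.2436 0.123 ]
push front [ 0.5199 -0.0485  0.092 ]
push back [ 0.6869 -0.0429  0.092 ]
s push front [ 0.5191 -0.0464  0.092 ]
s push back [ 0.6881 -0.0403  0.092 ]
can t top [ 0.5508 -0.1957  0.125 ]
can s [ 0.5499 -0.1963  0.    ]
jar [0.4051 0.2102 0.    ]
base_front+y 0.2872584616754625 92.3029281565866
mid-y front top 0.17361047646106303 -176.87322648616433
s mid-y front top 0.16560268899336364 -176.34911827344968
push front 0.16707467233997278 -178.0921551133619
s push front 0.1690580760219011 -177.9372923404372
end+y front 0.1682015199866736 -177.46215707289494
[[ 0.9574  0.2886 -0.    ]
 [ 0.2886 -0.9574  0.    ]
 [ 0.     -0.     -1.    ]] [ 0.1804 -0.5984  0.2225] 0.9990608761109596 1.2
0.0187
```

Call:
move_arm --increments '[[[0, 0, 0], [0, 0, -0.0525], 0], [[0, 0, 0], [0, 0, -0.0525], 0], [[0, 0, 0], [0, 0, -0.0525], 0], [[0, 0, 0], [0, 0, -0.0525], 0], [[0, 0, 0], [0, 0, -0.0525], 0], [[0, 0, 0], [0, 0, -0.0525], 0], [[0, 0, 0], [0, 0, -0.0525], 0], [[0, 0, 0], [0, 0, -0.0525], 0], [[0, 0, 0], [0, 0, -0.0525], 0], [[0, 0, 0], [0, 0, -0.0525], 0], [[0, 0, 0], [0, 0, -0.0525], 0], [[0, 0, 0], [0, 0, -0.0525], 0]]'

```text
time_s: 2.2
position: [0.1804, -0.5984, 0.2225]
tcp_rot: [[-0.047, 0.999, -0.0], [0.999, 0.047, 0.0], [0.0, -0.0, -1.0]]
force: [-0.3, -0.4, -0.2]
opening: 0.997
grasp_force: 0.0
```

Call:
move_arm --increments '[[[0.4, 0.37, 0], [0, 0, 0], 0], [[0.8, 0.74, 0], [0, 0, 0], 0], [[0.8, 0.74, 0], [0, 0, 0], 0], [[0.8, 0.74, 0], [0, 0, 0], 0], [[0.8, 0.74, 0], [0, 0, 0], 0], [[0.8, 0.74, 0], [0, 0, 0], 0], [[0.8, 0.74, 0], [0, 0, 0], 0], [[0.8, 0.74, 0], [0, 0, 0], 0], [[0.8, 0.74, 0], [0, 0, 0], 0], [[0.8, 0.74, 0], [0, 0, 0], 0], [[0.8, 0.74, 0], [0, 0, 0], 0], [[0.8, 0.74, 0], [0, 0, 0], 0], [[0.8, 0.74, 0], [0, 0, 0], 0], [[0.8, 0.74, 0], [0, 0, 0], 0], [[0.8, 0.74, 0], [0, 0, 0], 0], [[0.8, 0.74, 0], [0, 0, 0], 0], [[0.8, 0.74, 0], [0, 0, 0], 0], [[0.8, 0.74, 0], [0, 0, 0], 0], [[0.8, 0.74, 0], [0, 0, 0], 0], [[0.4, 0.37, 0], [0, 0, 0], 0]]'

```text
time_s: 3.87
position: [0.5846, -0.1211, 0.2227]
tcp_rot: [[-0.041, 0.999, 0.001], [0.999, 0.041, 0.001], [0.001, 0.001, -1.0]]
force: [0.1, 0.4, -0.4]
opening: 0.999
grasp_force: 0.0
```

Call:
move_arm --increments '[[[0, 0, 0], [0, 0.052, 0], 0], [[0, 0, 0], [0, 0.052, 0], 0], [[0, 0, 0], [0, 0.052, 0], 0], [[0, 0, 0], [0, 0.052, 0], 0], [[-0.03, 0.09, 0.65], [0, 0, 0], 0], [[-0.03, 0.09, 0.65], [0, 0, 0], 0], [[-0.03, 0.09, 0.65], [0, 0, 0], 0], [[-0.03, 0.09, 0.65], [0, 0, 0], 0], [[-0.03, 0.09, 0.65], [0, 0, 0], 0], [[-0.03, 0.09, 0.65], [0, 0, 0], 0], [[-0.03, 0.09, 0.65], [0, 0, 0], 0], [[-0.03, 0.09, 0.65], [0, 0, 0], 0], [[0, 0, 0], [0, 0, 0], 0]]'

```text
time_s: 4.95
position: [0.5995, -0.0618, 0.0752]
tcp_rot: [[-0.034, 0.999, -0.024], [0.904, 0.041, 0.425], [0.425, -0.008, -0.905]]
force: [-0.9, -0.2, -0.2]
opening: 1.001
grasp_force: 0.0
```

```bash
python3 - <<'E'
from h import *
t=capture("top");s=capture("side")
a=cv2.resize(t["img"][110:240,160:380],(660,390));b=cv2.resize(s["img"][110:330,180:400],(440,440))
b=cv2.resize(b,(390,390));im=np.hstack([a,b]);im=cv2.resize(im,None,fx=.76,fy=.76)
cv2.imwrite("pics/pre.png",im[:,:,::-1]);print(read_state()["position"],read_state()["force"])
E
```

```text
[ 0.6014982  -0.06404682  0.07795203] [-0.26120013  0.57538032  0.3653836 ]
```

View pics/pre.png

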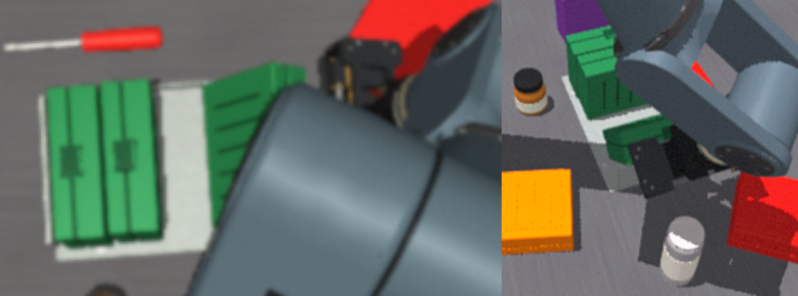

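Call:
move_arm --increments '[[[0.1, 0, 0.05], [0, 0, 0], 0], [[0.1, 0, 0.05], [0, 0, 0], 0], [[0.1, 0, 0.05], [0, 0, 0], 0], [[0.1, 0, 0.05], [0, 0, 0], 0], [[0.07, 0, 0.03], [0, 0, 0], 0], [[0.07, 0, 0.0], [0, 0, 0], 0], [[0.07, 0, 0], [0, 0, 0], 0], [[0, 0, 0], [0, 0, 0], 0]]'

```text
time_s: 5.72
position: [0.6013, -0.0454, 0.0799]
tcp_rot: [[-0.038, 0.999, -0.017], [0.906, 0.042, 0.422], [0.422, 0.0, -0.907]]
force: [0.4, -0.1, 0.2]
opening: 1.003
grasp_force: 0.4
```

Call:
move_arm --increments '[[[0.07, 0, 0.02], [0, 0, 0], 0], [[0.07, 0, 0], [0, 0, 0], 0], [[0.07, 0, 0], [0, 0, 0], 0], [[0.07, 0, 0], [0, 0, 0], 0], [[0, 0, 0], [0, 0, 0], 0]]'

```text
time_s: 6.13
position: [0.6008, -0.0372, 0.0828]
tcp_rot: [[-0.038, 0.999, -0.018], [0.906, 0.042, 0.422], [0.422, -0.0, -0.906]]
force: [0.5, -0.7, -1.0]
opening: 0.998
grasp_force: 0.3
```

Call:
move_arm --increments '[[[0.1, 0, -0.025], [0, 0, 0], 0], [[0.1, 0, -0.025], [0, 0, 0], 0], [[0.1, 0, -0.02], [0, 0, 0], 0], [[0.1, 0, -0.02], [0, 0, 0], 0], [[0, 0, 0], [0, 0, 0], 0]]'

```text
time_s: 6.55
position: [0.6005, -0.0273, 0.0906]
tcp_rot: [[-0.038, 0.999, -0.018], [0.906, 0.042, 0.422], [0.422, 0.0, -0.906]]
force: [0.0, -0.1, -0.0]
opening: 0.999
grasp_force: 0.0
```

```bash
python3 - <<'E'
from h import *
t=capture("top");s=capture("side")
a=cv2.resize(t["img"][120:225,170:310],(560,420));b=cv2.resize(s["img"][150:270,220:340],(420,420))
im=cv2.resize(np.hstack([a,b]),None,fx=.81,fy=.81)
cv2.imwrite("pics/arc1.png",im[:,:,::-1]);print(read_state()["position"],read_state()["force"])
E
```

```text
[ 0.60057656 -0.02786888  0.09024856] [-0.55801734 -1.25338014 -0.55023907]
```

View pics/arc1.png

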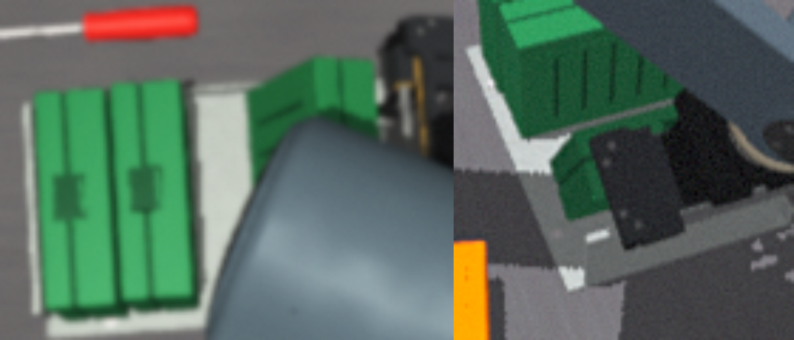

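The case is coming up to about 31°: its push edge in the top view moved from column 293 to 286. The fingers are on it and nothing else has moved, so I'll continue along the arc.

Call:
move_arm --increments '[[[0.1, 0, -0.01], [0, 0, 0], 0], [[0.1, 0, -0.01], [0, 0, 0], 0], [[0.1, 0, -0.01], [0, 0, 0], 0], [[0.1, 0, 0], [0, 0, 0], 0], [[0, 0, 0], [0, 0, 0], 0]]'

```text
time_s: 7.07
position: [0.6, -0.0168, 0.0963]
tcp_rot: [[-0.038, 0.999, -0.018], [0.906, 0.042, 0.422], [0.422, 0.0, -0.906]]
force: [-0.4, 0.3, -0.2]
opening: 0.999
grasp_force: 0.0
```

```bash
python3 - <<'E'
from h import *
t=capture("top")
a=cv2.resize(t["img"][120:225,170:310],(560,420))
cv2.imwrite("pics/arc2.png",a[:,:,::-1]);print(read_state()["position"],read_state()["force"])
E
```

```text
[ 0.6000477  -0.01712478  0.09613272] [ 0.5543071   0.20312191 -0.21751585]
```

View pics/arc2.png

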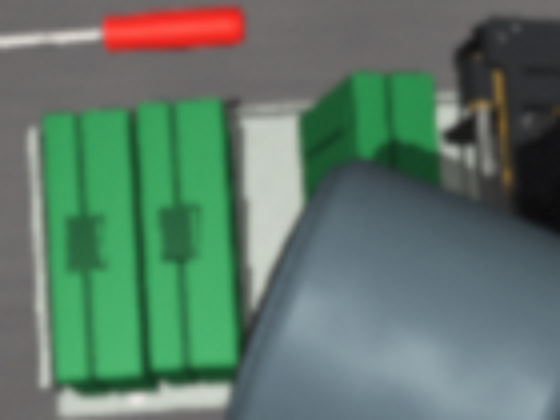

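The lean is now about 24°, with the top faces at columns 259–278 and near-zero force. A little more and it comes up by itself.

Call:
move_arm --increments '[[[0.08, 0, 0], [0, 0, 0], 0], [[0.08, 0, 0], [0, 0, 0], 0], [[0.08, 0, 0], [0, 0, 0], 0], [[0.08, 0, 0], [0, 0, 0], 0], [[0, 0, 0], [0, 0, 0], 0], [[0, 0, 0], [0, 0, 0], 0], [[0, 0, 0], [0, 0, 0], 0], [[0, 0, 0], [0, 0, 0], 0]]'

```text
time_s: 7.78
position: [0.5998, -0.009, 0.1]
tcp_rot: [[-0.038, 0.999, -0.017], [0.906, 0.041, 0.422], [0.422, -0.0, -0.907]]
force: [0.3, 0.3, 0.4]
opening: 1.001
grasp_force: 0.0
```

```bash
python3 - <<'E'
from h import *
t=capture("top");s=capture("side")
a=cv2.resize(t["img"][120:225,170:310],(560,420));b=cv2.resize(s["img"][110:270,200:360],(420,420))
im=cv2.resize(np.hstack([a,b]),None,fx=.81,fy=.81)
cv2.imwrite("pics/arc3.png",im[:,:,::-1]);print(read_state()["position"],read_state()["force"])
E
```

```text
[ 0.59976504 -0.00896895  0.09994177] [-0.1097155   0.6750535  -0.32698718]
```

View pics/arc3.png

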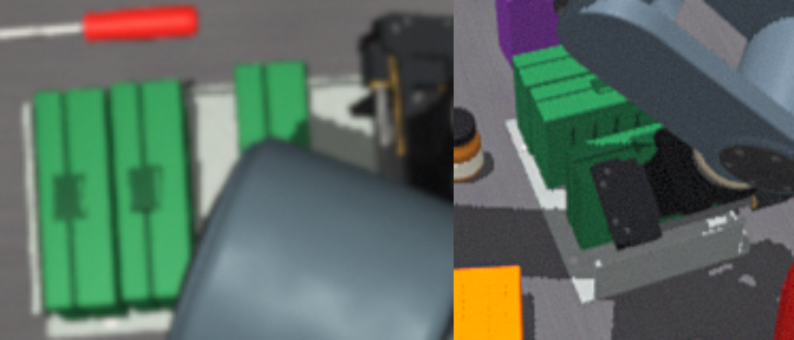

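The case stands upright, with its top at columns 243–264 in the top view. The gap to the middle case (edge at column 226) is about 42 mm. Now the fingers go down low between the case and the end plate.

Call:
move_arm --increments '[[[0.15, 0, 0.07], [0, 0, 0], 0], [[0.15, 0, 0.07], [0, 0, 0], 0], [[0.15, 0, 0.07], [0, 0, 0], 0], [[-0.12, 0, 0.26], [0, 0, 0], 0], [[-0.12, 0, 0.26], [0, 0, 0], 0], [[-0.12, 0, 0.26], [0, 0, 0], 0], [[-0.12, 0, 0.26], [0, 0, 0], 0], [[-0.12, 0, 0.26], [0, 0, 0], 0], [[-0.12, 0, 0.26], [0, 0, 0], 0], [[0, 0, 0], [0, 0, 0], 0], [[0, 0, 0], [0, 0, 0], 0]]'

```text
time_s: 8.8
position: [0.5986, 0.0063, 0.0476]
tcp_rot: [[-0.037, 0.999, -0.019], [0.906, 0.041, 0.422], [0.423, -0.002, -0.906]]
force: [-0.1, -0.3, 0.5]
opening: 1.003
grasp_force: 0.0
```

```bash
python3 - <<'E'
from h import *
np.set_printoptions(precision=4,suppress=True)
t=capture("top");print(read_state()["position"],read_state()["force"],read_state()["time_s"])
T=lambda x,y:(x/3.24+170,y/3.24+120)
for p in ((306,62),(236,66),(183,80)):print(atz(t,T(*p),.123))
E
```

```text
[0.5991 0.0062 0.0481] [-0.0028 -0.0726  0.5598] 8.85
[0.6827 0.0332 0.123 ]
[0.681  0.0876 0.123 ]
[0.671 0.129 0.123]
```

Call:
move_arm --increments '[[[0.09, 0, 0.042], [0, 0, 0], 0], [[0.09, 0, 0.042], [0, 0, 0], 0], [[0.09, 0, 0.042], [0, 0, 0], 0], [[0.06, 0, 0.028], [0, 0, 0], 0], [[0.06, 0, 0.028], [0, 0, 0], 0], [[0.06, 0, 0.028], [0, 0, 0], 0], [[0.06, 0, 0.028], [0, 0, 0], 0], [[0.06, 0, 0.028], [0, 0, 0], 0], [[0.06, 0, 0.028], [0, 0, 0], 0], [[0.06, 0, 0.028], [0, 0, 0], 0], [[0.06, 0, 0.028], [0, 0, 0], 0], [[0.06, 0, 0.028], [0, 0, 0], 0], [[0.06, 0, 0.028], [0, 0, 0], 0], [[0.06, 0, 0.028], [0, 0, 0], 0], [[0.06, 0, 0.028], [0, 0, 0], 0], [[0.06, 0, 0.028], [0, 0, 0], 0], [[0.06, 0, 0.028], [0, 0, 0], 0], [[0, 0, 0], [0, 0, 0], 0]]'

```text
time_s: 10.35
position: [0.5974, 0.0435, 0.0484]
tcp_rot: [[-0.038, 0.999, -0.018], [0.906, 0.042, 0.422], [0.422, -0.0, -0.906]]
force: [0.8, 0.4, 0.2]
opening: 1.001
grasp_force: 0.2
```

```bash
python3 - <<'E'
from h import *
t=capture("top");s=capture("side")
a=cv2.resize(t["img"][125:215,170:290],(560,420),interpolation=cv2.INTER_CUBIC);b=cv2.resize(s["img"][100:250,210:330],(336,420))
im=cv2.resize(np.hstack([a,b]),None,fx=.89,fy=.89)
cv2.imwrite("pics/p1.png",im[:,:,::-1]);print(read_state()["position"],read_state()["force"])
E
```

```text
[0.59734399 0.04333775 0.04834918] [-0.56874988 -0.13801087  0.10231802]
```

View pics/p1.png

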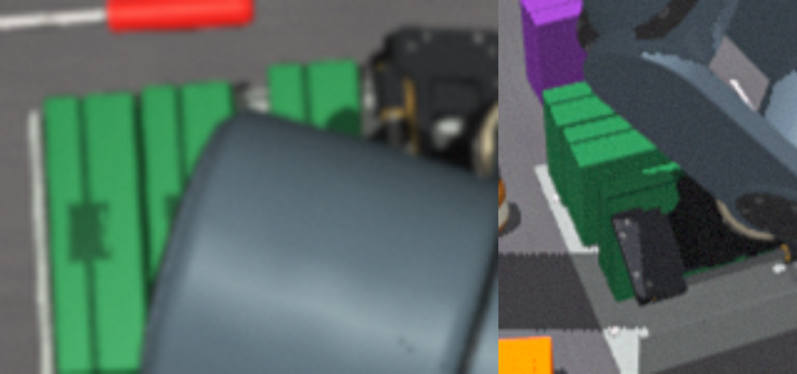

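The case is sliding upright. Its top is at columns 234.5–256 and the middle case's edge is at 226, so the gap is about 21 mm. I'll push on and then measure the gap from row profiles.

Call:
move_arm --increments '[[[0.06, 0, 0.028], [0, 0, 0], 0], [[0.06, 0, 0.028], [0, 0, 0], 0], [[0.06, 0, 0.028], [0, 0, 0], 0], [[0.06, 0, 0.028], [0, 0, 0], 0], [[0.06, 0, 0.028], [0, 0, 0], 0], [[0.06, 0, 0.028], [0, 0, 0], 0], [[0.06, 0, 0.028], [0, 0, 0], 0], [[0, 0, 0], [0, 0, 0], 0], [[0, 0, 0], [0, 0, 0], 0]]'

```text
time_s: 11.2
position: [0.5969, 0.0572, 0.0484]
tcp_rot: [[-0.038, 0.999, -0.018], [0.906, 0.042, 0.422], [0.423, -0.0, -0.906]]
force: [0.8, -0.6, -0.2]
opening: 1.003
grasp_force: 0.0
```

```bash
cat > prof.py <<'E'
from h import *
t=capture("top");im=t["img"].astype(int)
for r in (146,148,150):
    print(r," ".join(f"{im[r,c,1]-im[r,c,0]}" for c in range(176,262)))
st=read_state();print(np.round(st["position"],4),np.round(st["force"],2),st["time_s"])
E
python3 prof.py
```

```text
146 -4 -3 -3 -2 -2 -2 -1 -2 -1 -1 0 1 0 -1 0 3 7 6 6 8 8 11 13 14 16 11 4 10 43 71 82 83 83 86 87 76 58 62 83 92 96 97 96 98 98 98 100 98 90 53 15 3 26 73 97 100 100 101 102 101 95 76 72 91 100 103 103 103 103 102 102 103 102 95 65 21 6 4 3 3 2 2 2 3 1 -9
148 -3 -3 -3 -1 13 34 46 51 56 60 61 58 43 31 47 72 82 86 85 86 88 89 91 93 93 77 40 31 71 96 102 102 102 102 101 92 74 73 93 101 102 101 101 102 102 103 103 101 94 63 25 10 26 70 96 102 102 102 102 103 96 77 71 89 99 102 103 103 102 103 102 102 104 97 72 27 7 5 4 3 2 2 1 2 2 -7
150 -1 -3 -2 6 42 83 99 102 101 101 102 99 85 73 87 99 102 102 101 101 102 101 101 102 101 89 57 41 74 95 102 101 100 103 100 95 76 72 90 101 102 103 103 103 102 102 102 101 97 74 36 13 20 62 94 103 102 102 100 103 98 81 70 86 98 102 103 102 101 101 100 99 98 96 77 38 12 5 3 2 2 2 1 0 0 -5
[0.5968 0.0572 0.0484] [0.3  0.14 0.13] 11.25
```

Call:
move_arm --increments '[[[0.045, 0, 0.021], [0, 0, 0], 0], [[0.045, 0, 0.021], [0, 0, 0], 0], [[0.045, 0, 0.021], [0, 0, 0], 0], [[0, 0, 0], [0, 0, 0], 0], [[0, 0, 0], [0, 0, 0], 0]]'

```text
time_s: 11.67
position: [0.5969, 0.0614, 0.0484]
tcp_rot: [[-0.038, 0.999, -0.017], [0.906, 0.041, 0.422], [0.422, 0.0, -0.907]]
force: [0.1, -0.7, -0.4]
opening: 0.997
grasp_force: 0.2
```

```bash
cat > prof.py <<'E'
from h import *
g=np.mean([capture("top")["img"].astype(float) for _ in range(2)],0);g=g[:,:,1]-g[:,:,0]
for r in (148,150,152):
    d=1-g[r]/102
    def edge(a,b,rise):
        for c in range(a,b):
            u,v=g[r,c],g[r,c+1]
            if rise and u<50<=v or (not rise and u>=50>v): return round(c+(50-u)/(v-u),2)
    print(r,"endL",edge(174,186,1),"seam",d[199:207].sum().round(2),"gap",d[221:232].sum().round(2),"mins",g[r,199:207].min().round(),g[r,221:232].min().round(),"midR",edge(220,232,0),"leanR",edge(240,256,0))
st=read_state();print(np.round(st["position"],4),np.round(st["force"],2),st["time_s"])
E
python3 prof.py
```

```text
148 endL 182.83 seam 2.07 gap 1.75 mins 32.0 34.0 midR 225.48 leanR 248.98
150 endL 180.21 seam 1.5 gap 1.64 mins 42.0 44.0 midR 225.8 leanR 248.96
152 endL 180.34 seam 1.28 gap 1.49 mins 53.0 50.0 midR None leanR 248.76
[0.5968 0.0614 0.0484] [-0.42 -0.44  1.77] 11.7667
```

Call:
move_arm --increments '[[[0.03, 0, 0.014], [0, 0, 0], 0], [[0.03, 0, 0.014], [0, 0, 0], 0], [[0, 0, 0], [0, 0, 0], 0], [[0, 0, 0], [0, 0, 0], 0]]'

```text
time_s: 12.1
position: [0.5968, 0.0633, 0.0484]
tcp_rot: [[-0.038, 0.999, -0.017], [0.906, 0.041, 0.422], [0.422, 0.0, -0.907]]
force: [0.4, -0.7, 0.2]
opening: 0.999
grasp_force: 0.4
```

```bash
python3 prof.py
```

```text
148 endL 182.8 seam 2.08 gap 1.12 mins 32.0 54.0 midR None leanR 248.21
150 endL 180.21 seam 1.52 gap 0.97 mins 42.0 60.0 midR None leanR 248.32
152 endL 180.35 seam 1.29 gap 0.8 mins 52.0 68.0 midR None leanR 248.15
[0.5968 0.0633 0.0484] [ 0.2  -1.69 -0.17] 12.2
```

Call:
move_arm --increments '[[[0.02, 0, 0.009], [0, 0, 0], 0], [[0.02, 0, 0.009], [0, 0, 0], 0], [[0, 0, 0], [0, 0, 0], 0], [[0, 0, 0], [0, 0, 0], 0]]'

```text
time_s: 12.53
position: [0.5967, 0.0646, 0.0484]
tcp_rot: [[-0.038, 0.999, -0.017], [0.906, 0.041, 0.422], [0.422, 0.0, -0.907]]
force: [-0.0, -0.3, 0.5]
opening: 1.002
grasp_force: 0.5
```

```bash
python3 prof.py
```

```text
148 endL 182.9 seam 2.08 gap 0.54 mins 32.0 78.0 midR None leanR 247.86
150 endL 180.21 seam 1.51 gap 0.61 mins 42.0 77.0 midR None leanR 247.97
152 endL 180.34 seam 1.25 gap 0.57 mins 52.0 78.0 midR None leanR 247.67
[0.5967 0.0646 0.0484] [ 0.13 -0.94 -0.4 ] 12.6333
```

Call:
move_arm --increments '[[[0.015, 0, 0.007], [0, 0, 0], 0], [[0.015, 0, 0.007], [0, 0, 0], 0], [[0, 0, 0], [0, 0, 0], 0], [[0, 0, 0], [0, 0, 0], 0]]'

```text
time_s: 12.97
position: [0.5966, 0.0656, 0.0484]
tcp_rot: [[-0.038, 0.999, -0.018], [0.906, 0.041, 0.422], [0.422, -0.0, -0.907]]
force: [-0.6, -1.1, -0.7]
opening: 0.999
grasp_force: 0.5
```

```bash
python3 prof.py; python3 prof.py|tail -1
```

```text
148 endL 182.75 seam 2.07 gap 0.46 mins 32.0 79.0 midR None leanR 247.3
150 endL 180.22 seam 1.5 gap 0.41 mins 42.0 82.0 midR None leanR 247.42
152 endL 180.34 seam 1.27 gap 0.31 mins 52.0 88.0 midR None leanR 247.22
[0.5966 0.0656 0.0484] [ 0.17 -0.31  0.2 ] 13.0667
[0.5966 0.0656 0.0484] [ 0.94 -0.78  0.78] 13.1667
```

Call:
move_arm --increments '[[[0.02, 0, 0.009], [0, 0, 0], 0], [[0, 0, 0], [0, 0, 0], 0], [[0, 0, 0], [0, 0, 0], 0]]'

```text
time_s: 13.42
position: [0.5967, 0.066, 0.0484]
tcp_rot: [[-0.038, 0.999, -0.017], [0.906, 0.041, 0.421], [0.422, 0.0, -0.907]]
force: [-0.3, -2.7, 0.3]
opening: 1.004
grasp_force: 1.1
```

```bash
python3 prof.py
```

```text
148 endL 182.78 seam 2.08 gap 0.45 mins 32.0 80.0 midR None leanR 247.23
150 endL 180.21 seam 1.5 gap 0.41 mins 42.0 82.0 midR None leanR 247.33
152 endL 180.34 seam 1.28 gap 0.35 mins 52.0 88.0 midR None leanR 247.15
[0.5967 0.066  0.0484] [-1.19 -2.3   0.19] 13.5167
```

The force rose to 2.5 N, the gap stopped shrinking, and the middle case hasn't moved: contact. I'll back off and look.

Call:
move_arm --increments '[[[-0.06, 0, -0.028], [0, 0, 0], 0], [[-0.2, 0, -0.09], [0, 0, 0], 0], [[-0.25, 0, -0.12], [0, 0, 0], 0], [[-0.25, 0, -0.12], [0, 0, 0], 0], [[0.15, 0, -0.32], [0, 0, 0], 0], [[0.3, 0, -0.64], [0, 0, 0], 0], [[0.3, 0, -0.64], [0, 0, 0], 0], [[0.3, 0, -0.64], [0, 0, 0], 0], [[0.3, 0, -0.64], [0, 0, 0], 0], [[0.3, 0, -0.64], [0, 0, 0], 0], [[0.3, 0, -0.64], [0, 0, 0], 0], [[-0.8, 0, -0.37], [0, 0, 0], 0], [[-0.8, 0, -0.37], [0, 0, 0], 0], [[-0.8, 0, -0.37], [0, 0, 0], 0], [[-0.8, 0, -0.37], [0, 0, 0], 0], [[-0.8, 0, -0.37], [0, 0, 0], 0], [[-0.8, 0, -0.37], [0, 0, 0], 0], [[-0.8, 0, -0.37], [0, 0, 0], 0], [[0, 0, 0], [0, 0, 0], 0], [[0, 0, 0], [0, 0, 0], 0]]'

```text
time_s: 15.18
position: [0.6053, -0.1453, 0.1864]
tcp_rot: [[-0.035, 0.999, -0.016], [0.906, 0.038, 0.422], [0.422, 0.0, -0.907]]
force: [0.3, 0.8, 0.5]
opening: 0.997
grasp_force: 0.0
```

```bash
python3 - <<'E'
from h import *
t=capture("top");s=capture("side")
a=cv2.resize(t["img"][125:230,170:270],(400,420),interpolation=cv2.INTER_CUBIC);b=cv2.resize(s["img"][90:260,190:350],(395,420),interpolation=cv2.INTER_CUBIC)
cv2.imwrite("pics/end.png",np.hstack([a,b])[:,:,::-1]);g=t["img"].astype(float);g=g[:,:,1]-g[:,:,0]
for r in range(146,214,6):
    m=[c+(50-g[r,c])/(g[r,c+1]-g[r,c]) for c in range(242,258) if g[r,c]>=50>g[r,c+1]]
    print(r,"seam",(1-g[r,198:209]/102).sum().round(2),"gap",(1-g[r,221:232]/102).sum().round(2),int(g[r,221:232].min()),221+int(g[r,221:232].argmin()),np.round(m,2))
print(read_state()["time_s"])
E
```

```text
146 seam 6.49 gap -0.2 84 225 [247.1]
152 seam 0.56 gap -0.41 94 225 [247.55]
158 seam 0.63 gap -0.36 89 226 [248.11]
164 seam 0.53 gap -0.33 86 226 [248.43]
170 seam 0.45 gap -0.39 90 231 [248.89]
176 seam 0.59 gap -0.28 85 227 [249.24]
182 seam 0.57 gap -0.39 90 227 [249.68]
188 seam 0.45 gap -0.54 96 228 [250.11]
194 seam 0.56 gap -0.29 85 228 [250.5]
200 seam 0.53 gap -0.58 96 228 [250.98]
206 seam 0.44 gap -0.31 88 229 [250.59]
212 seam 1.1 gap 5.27 25 231 []
15.2833
```

View pics/end.png

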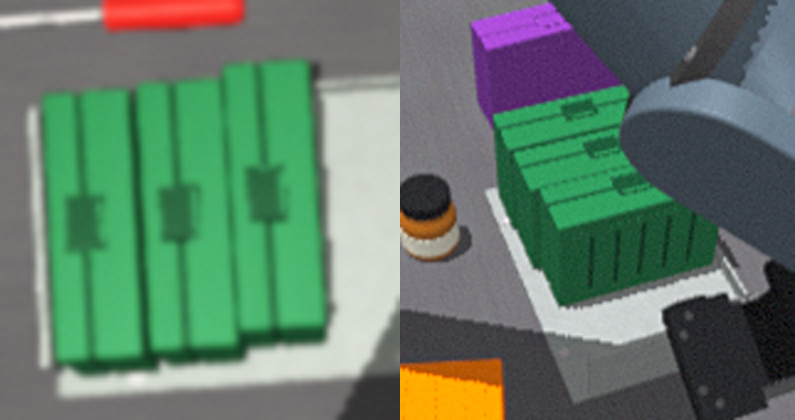

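The picture shows the three cases upright. The seam between the pushed case and the middle one is closed evenly over its whole length (top-view columns 225 to 229). The bystanders in view are in place and the gripper is clear.

```bash
python3 -c "
from rig import *
print(hand_in())"
```

```text
the job is handed in; nothing more can be done
None
```

I pushed the slumped case upright and slid it snug and square against the middle case. In the images the two standing cases did not move, and I handed the job in at about 15 s.

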